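Hold the sprung inspection hood just below its balance point

ROBOT

A 6-joint arm with a two-finger parallel gripper is mounted at the origin on a cart in front of the work surface, level with it; the furniture and walls round the work are solid. World frame = base frame: x ahead of the robot, y to its left, z up, the work surface at z = 0. Lengths are in m, angles in degrees, forces in N, time in s.
With the tool pointing down it reaches from about 0.35 to 0.95 m from the base axis. Payload 17.4 kg.
Tool frame: the origin (TCP) lies at the very end of the fingers, on their centre line; the grasp point (between the pads) lies 19 mm behind it; z points along the fingers, y is the line along which they close (so a half turn about z gives the same grasp; the last joint's range is limited). The gripper opens to 93 mm and grips with 3 to 60 N. Pads are 15 mm wide; open, the fingers measure 128 mm over their backs; the gripper's body (75 mm by 188 mm) begins 65 mm behind the grasp point.
Start: joints at [-78.484, 6.646, 82.598, -0, 90.757, -2.166], TCP at [0.16, -0.656, 0.219] pointing down, gripper open.
Joint ranges: [-162.19, 162.19], [-47.58, 125.68], [4.15, 143.07], [-65.23, 245.23], [0.69, 171.88], [-170.13, 170.13]. Speed limits (degrees/s): [108.29, 108.29, 127.2, 180, 180, 180].

INTERFACE

Orientations are given as [roll, pitch, yaw] about the fixed x, y, z axes, in that order (R = Rz(yaw) Ry(pitch) Rx(roll)).
In Python, from station import env gives the robot as it stands.
- The arm moves only by the tool step_arm, never from a script. Its argument "deltas" is a list of rows, each a list of 7 numbers: the turn, a rotation vector about the tool's x, y, z in rad, then the shift along the tool's x, y, z in m, then the closure, from -1 (fully open) to 1 (shut). A call has 1 to 20 rows; each row shifts and turns the commanded pose from where the row before left it, along the tool's axes as they then stand; what a row does not reach is not made up. A row lasts 1/8 s, in which the tool goes at most 62.5 mm and 10.7 degrees, less where a joint would pass 70% of its speed; a pose out of reach is approached as far as the arm can. A call with a gripper value outside its range is refused whole. The fingers move at their own pace and stop on an object; "grip_force" is the grip in N (left out, the last holds). Time passes only in rows, so rows that do not move let the fingers close. It gives the time, the measured TCP pose, the force, the opening and the grip force at its end, in the units of the state.
- env.read_state(): the state, without advancing time (a new reading comes with each control period).
- env.grab_frame(name): name is "side" or "top" or "wrist"; returns (picture, depth): 400x640x3 uint8, blue, green, red; 400x640 float32, m along the optical axis (not along the pixel's ray), 0 where there is no reading.
- env.calibration(name): a dict with "K" (3x3 intrinsics, pixels), "cam_to_world" (4x4, takes a point from camera to world coordinates). Camera axes: x right, y up, looking along -z (the intrinsics and any distortion apply to the point x, -y, -z); pixel columns grow to the right and rows downward; lengths in m; the calibration is good to about 2 mm. A picture is of the moment at which its call begins: read the wrist's pose just before it. calibration takes no time and is no camera call; for the wrist camera it gives the pose at the moment of the call.
- env.finish_job(): hands the job in; it is judged then, once.
Trained networks look in the newest picture that a camera, given by its name, has taken for a name from the list of things; names that differ only in an ending like _2 or _b are one class to them, and where a whole thing is asked for, a point or a joint stands for the part that bears it (a point fixed in the world has none). Each returns a list of dicts, best first, with "confidence" (0 to 1); they miss things now and then, are a little off and sometimes report something else, mostly with a low value. They report only what shows in the picture. A call takes as long as a camera call.
- env.masks_of(camera, name): "mask" (400x640 bool, what is visible of it) and "at" ([column, row] in pixels, amid what is visible of it).
The state is a dict: "time": time; "joint_pos": joint angles; "qd": joint speeds; "tau": joint torques, N m; "position": TCP position; "eef_rot": TCP orientation; "wrist_force": force on the tool from outside, world axes, zero at the start; "moment": the same for the moment, N m; "opening": finger opening in m; "gripper_force": force on a finger pad.
Only numpy, scipy, OpenCV 4.12 (cv2) and the standard library are available. Lean on these libraries where they do the work, as an engineer would, in place of code of your own. Each camera call takes 0.05 s, during which the arm holds its last target. There are 200 camera calls.

TASK

The hinge springs of the inspection box's hood are about to be adjusted by a colleague: lift the hood by its pull bar until it is clearly past its balance point (about ten degrees), where the springs take over, but keep it under control and do not let it run up to its stop. Then bring it back down and keep holding it still with the fingers on the bar just below the balance point, about five degrees under it, where it would fall shut if let go; the job finishes while you are still holding it there. Leave the dish in the box and everything else on the bench where it is.

Things in the scene. Friction and masses are not known exactly. Their poses are not given: they have to be found in the camera images.
- hood_bar (a point): middle of the hood's pull bar: round steel, 12 mm thick, 112 mm long, along the hinge's direction, on two side arms 100 mm apart that hold it 55 mm clear of the hood's front edge, on the robot's side. Circles the hinge axis at 207 mm: at opening a its axis is 88 + 207 sin(a) mm above the bench, 207 cos(a) mm in front of the hinge. Fixed to the hood; it can turn between finger pads. x points to the hinge
- hood_hinge (a point): middle of the hood's level hinge axis at the back of the box, 88 mm above the bench. y is the hinge axis, x points level from the bar's side away from the robot; the box may stand turned by up to 20 degrees. On the hinge's right end is a 42 mm radius disc with one radial dark line: at the balance point the hood's side edge is in line with it
- hood (a joint): opening of the hood in rad: 0 closed and level (its start), growing as the bar is lifted; stop at 1.60. Grey frame with clear window, 152 x 200 x 14 mm plus bar, 0.8 kg, torsion springs in the hinge. Balance point 0.90 rad (52 degrees; bar 250 mm above the bench): below it the hood falls shut by itself (1 N lift at the bar when closed, less higher up), above it the springs drive it open
- station: the inspection box, fixed to the bench, and the hood it carries: white open chamber 168 x 204 x 76 mm, hood on top. Origin at the centre of its underside, x from the bar's side to the hinge's side, y along the hinge; hinge axis at x = +80, z = 88 mm
- shipper_3: bystander, not to be disturbed: a round white wafer shipper, 71 x 64 x 11 mm, lying on the bench in front of the inspection box; origin under its centre
- uv_filter: bystander, not to be disturbed: a black-rimmed round filter, 48 mm across, 9 mm high, on the bench in front of the inspection box; origin under its centre
- tweezers_b: bystander, not to be disturbed: black tweezers, 125 mm long, 8 mm high, on the bench in front of the inspection box; origin under its centre
- screwdriver: bystander, not to be disturbed: a screwdriver, 140 mm long, 15 mm thick, on the 6 mm high grating right of the inspection box; origin under its centre
- tape_roll: bystander, not to be disturbed: a roll of tape, 69 mm across, 19 mm high, on the grating behind the screwdriver; origin under its centre
- petri_dish: bystander, not to be disturbed: a clear petri dish, 60 mm across, 15 mm high, standing on the pedestal inside the box, under the hood; origin under its centre

How it is judged (in metres and radians):
On the way:
1. the hood has been raised clearly past its balance point (more than 0.06 rad beyond it) by the fingers (value of joint hood above 0.96 rad and contact force between the fingers and station above 0.2 N), for 0.2 s.
At the end, for the whole second after the job is handed in: The hood is held still (under 0.05 rad/s) between 0.73 and 0.88 rad open, that is 1 to 10 degrees below its balance point at 0.90 rad, with the fingers touching it with more than 0.1 N and no other object propping it; every bystander is within 30 mm of where it started (value of joint hood between 0.73 and 0.88 rad and velocity of joint hood between -0.05 and 0.05 rad/s and contact force between the fingers and station above 0.1 N and height (world z) of hood_bar above 0.21 m and contact force between each of shipper_3, uv_filter, tweezers_b, screwdriver, tape_roll and station below 0.1 N and distance of each of shipper_3, uv_filter, tweezers_b, screwdriver, tape_roll, petri_dish from where it was at the start of the episode below 0.03 m); the arm keeps its last pose, push and grip.
It fails at once if the hood runs up towards its stop (more than 1.45 rad open) (value of joint hood above 1.45 rad).
It fails at once if a bystander is moved by more than 30 mm (distance of any of shipper_3, uv_filter, tweezers_b, screwdriver, tape_roll, petri_dish from where it was at the start of the episode above 0.03 m).
It also fails if it takes over 48 s, if anything falls off the work surface, if the arm or the gripper's body presses on something with over 40 N, if the wrist force passes 120 N, or if a joint passes its speed limit or range.

## Working session

There is one attempt and no reset: what is moved stays moved. The work goes in short steps, Python scripts to look and compute and a tool call to move; the robot and the scene stay as the last step left them, time stands still between calls to the robot, and variables do not carry over. Pictures are saved under pics/ and viewed, at most 10 in all, crops included, and the job is handed in when it is done.

Besides the shell and the picture viewer there is one more tool, called after "Request:" in YAML: its name, and indented under it one key for each argument. step_arm: Moves the arm, as the interface text tells. Its arguments: {"type":"object","properties":{"deltas":{"type":"array","items":{"type":"array","items":{"type":"number"}}},"grip_force":{"type":"number"}},"required":["deltas"]}

```bash
mkdir -p pics; ls
cat > h.py <<'E'
import numpy as np, cv2
from station import env
def pts(cal,depth,mask):
    v,u=np.nonzero(mask&(depth>0)); d=depth[v,u]
    K=np.array(cal["K"]);T=np.array(cal["cam_to_world"])
    p=np.stack([(u-K[0,2])/K[0,0]*d,-(v-K[1,2])/K[1,1]*d,-d,np.ones_like(d)])
    return (T@p)[:3].T,u,v
E
python3 - <<'E'
from h import *
print(env.read_state())
for c in("side","top"):
    im,d=env.grab_frame(c);cv2.imwrite(f"pics/{c}0.png",im);np.save(f"{c}0.npy",d)
    cal=env.calibration(c);print(c,cal.keys(),np.round(cal["cam_to_world"],3).tolist())
    for n in("hood_bar","hood","station"):
        for r in env.masks_of(c,n)[:2]:
            p,_,_=pts(cal,d,r["mask"])
            print(n,r["confidence"],r["at"],r["mask"].sum(),np.round(np.percentile(p,[2,50,98],axis=0),3).tolist() if len(p) else None)
E
```

```text
pics
{'time': 0.0, 'joint_pos': array([-7.84849375e+01,  6.67375365e+00,  8.26368035e+01, -2.99093760e-04,
        9.07557191e+01, -2.16740775e+00]), 'qd': array([ 0.06088991, -0.06729154, -0.03336817,  0.0234624 , -0.00445028,
       -0.00285565]), 'tau': array([ 2.86529630e-04, -7.21256161e+01, -6.22615099e+01,  7.79679674e-02,
        2.36283633e-02, -9.57965585e-05]), 'position': array([ 0.15959453, -0.65564674,  0.21789808]), 'eef_rot': array([-1.79933760e+02, -2.20766518e-03,  1.36824652e+01]), 'wrist_force': array([ 0.61925982, -0.24016973,  0.02636975]), 'moment': array([ 0.05463816, -0.07863653, -0.02759003]), 'gripper_force': 0.0, 'opening': 0.09293733711172278}
side dict_keys(['K', 'cam_to_world']) [[-0.281, -0.496, 0.822, 1.379], [0.96, -0.143, 0.242, 0.31], [-0.002, 0.857, 0.516, 0.62], [0.0, 0.0, 0.0, 1.0]]
hood_bar 0.6 [377.4, 237.2] 5594 [[0.52, 0.093, 0.084], [0.647, 0.19, 0.091], [0.722, 0.285, 0.096]]
hood_bar 0.54 [373.3, 260.7] 10912 [[0.526, 0.088, 0.009], [0.714, 0.19, 0.089], [0.754, 0.298, 0.098]]
hood 0.75 [381.1, 238.4] 5452 [[0.523, 0.095, 0.086], [0.648, 
[... 297 characters left out ...]
16, -0.159, 0.023], [0.745, -0.129, 0.027]]
top dict_keys(['K', 'cam_to_world']) [[-0.008, 0.988, -0.154, 0.389], [-1.0, -0.007, 0.011, 0.038], [0.009, 0.154, 0.988, 1.122], [0.0, 0.0, 0.0, 1.0]]
hood_bar 0.95 [251.1, 162.9] 4867 [[0.52, 0.091, 0.085], [0.639, 0.186, 0.091], [0.716, 0.283, 0.097]]
hood_bar 0.47 [389.5, 138.4] 421 [[0.678, -0.196, 0.005], [0.71, -0.164, 0.024], [0.744, -0.132, 0.028]]
hood 0.64 [251.9, 166.2] 4702 [[0.52, 0.091, 0.086], [0.64, 0.187, 0.091], [0.717, 0.28, 0.097]]
hood 0.25 [250.4, 168.9] 6205 [[0.522, 0.085, 0.01], [0.637, 0.184, 0.09], [0.732, 0.285, 0.097]]
station 0.57 [255.4, 165.0] 5998 [[0.522, 0.085, 0.018], [0.637, 0.183, 0.09], [0.731, 0.283, 0.097]]
```

Run:
```python
from h import *
a=cv2.imread("pics/top0.png")[80:280,150:450];cv2.imwrite("pics/topc.png",cv2.resize(a,None,fx=2.6,fy=2.6))
d=np.load("top0.npy");cal=env.calibration("top")
p,u,v=pts(cal,d,d>0)
# height map: points in z 0.075..0.1 near the bar
s=(p[:,2]>.07)&(p[:,2]<.105)&(p[:,1]>.05)&(p[:,1]<.35)&(p[:,0]>.45)&(p[:,0]<.8)
q=p[s]
for x0 in np.arange(.48,.76,.01):
    m=(q[:,0]>=x0)&(q[:,0]<x0+.01)
    if m.any(): print(round(x0,2),m.sum(),np.round([q[m,1].min(),q[m,1].max(),np.median(q[m,2])],3))
```

```text
0.51 98 [0.138 0.227 0.092]
0.52 124 [0.118 0.227 0.092]
0.53 38 [0.118 0.227 0.091]
0.54 33 [0.121 0.23  0.091]
0.55 59 [0.121 0.278 0.089]
0.56 188 [0.123 0.279 0.078]
0.57 307 [0.077 0.277 0.091]
0.58 349 [0.079 0.28  0.094]
0.59 304 [0.079 0.28  0.094]
0.6 289 [0.079 0.28  0.091]
0.61 323 [0.082 0.283 0.09 ]
0.62 326 [0.082 0.284 0.09 ]
0.63 319 [0.084 0.284 0.09 ]
0.64 312 [0.084 0.287 0.09 ]
0.65 316 [0.086 0.287 0.09 ]
0.66 303 [0.087 0.287 0.09 ]
0.67 306 [0.087 0.289 0.09 ]
0.68 314 [0.089 0.29  0.09 ]
0.69 335 [0.078 0.299 0.092]
0.7 305 [0.078 0.301 0.093]
0.71 284 [0.087 0.309 0.092]
0.72 252 [0.079 0.303 0.09 ]
0.73 131 [0.086 0.301 0.092]
0.74 15 [0.081 0.122 0.09 ]
0.75 5 [0.089 0.095 0.08 ]
```

View pics/topc.png

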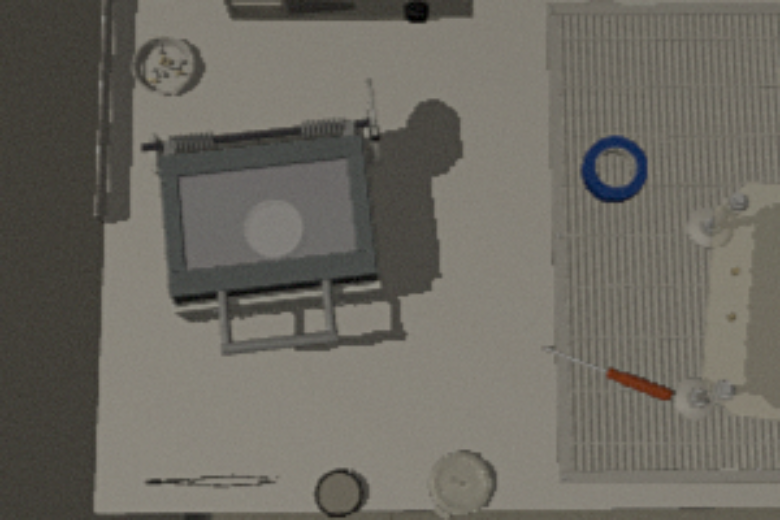

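View pics/side0.png

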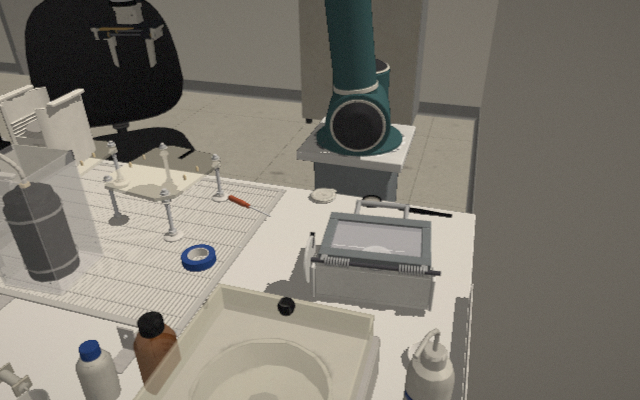

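The top crop shows the bar at crop (222,348)–(335,338), the box turned by about 6°, and shipper, filter and tweezers well in front of it. The side view shows the disc at (310,255), and the grating posts on the right. Next I'll fit the bar and check heights along the travel path.

Run:
```python
from h import *
d=np.load("top0.npy");cal=env.calibration("top")
p,u,v=pts(cal,d,d>0)
s=(p[:,2]>.08)&(p[:,2]<.105)&(p[:,1]>.1)&(p[:,1]<.25)&(p[:,0]>.49)&(p[:,0]<.532)
q=p[s]
# bar: trim arms by robust line fit
vx,vy,x0,y0=cv2.fitLine(q[:,:2].astype(np.float32),cv2.DIST_WELSCH,0,.01,.01).ravel()
n=np.array([-vy,vx]);r=(q[:,:2]-[x0,y0])@n;k=abs(r)<.008
vx,vy,x0,y0=cv2.fitLine(q[k,:2].astype(np.float32),cv2.DIST_L2,0,.001,.001).ravel()
t=(q[k,:2]-[x0,y0])@[vx,vy]
c=np.array([x0,y0])+np.array([vx,vy])*(t.min()+t.max())/2
print("bar",c,"len",np.ptp(t),"z",np.percentile(q[k,2],[50,90]),"dir deg",np.degrees(np.arctan2(vy,vx)),k.sum())
# hood edges direction
h=p[(p[:,2]>.08)&(p[:,2]<.1)&(p[:,0]>.575)&(p[:,0]<.685)&(p[:,1]>.07)&(p[:,1]<.3)]
xs=np.arange(.575,.685,.005);L=[];R=[]
for a in xs:
    m=h[(h[:,0]>=a)&(h[:,0]<a+.005),1];L.append(m.max());R.append(m.min())
print("yaw edges",np.degrees(np.arctan([np.polyfit(xs,L,1)[0],np.polyfit(xs,R,1)[0]])))
print("mid y at x=.63",np.mean(L)/2+np.mean(R)/2)
# max heights in path corridor
for y in np.arange(-.8,.35,.1):
    print(round(y,1),[round(float(p[(abs(p[:,1]-y-.05)<.05)&(abs(p[:,0]-x)<.05)&(p[:,2]<.8),2].max(initial=-1)),2) for x in np.arange(.1,.95,.1)])
```

```text
bar [0.52142681 0.17254708] len 0.11011164533088935 z [0.09207797 0.09469479] dir deg -83.97158 221Traceback (most recent call last):
  File "<stdin>", line 17, in <module>
    return umr_maximum(a, axis, None, out, keepdims, initial, where)
ValueError: zero-size array to reduction operation maximum which has no identity
```

Run:
```python
from h import *
d=np.load("top0.npy");cal=env.calibration("top")
p,u,v=pts(cal,d,d>0)
for y in np.arange(-.8,.35,.1):
    print(round(y,1),[round(float(p[(abs(p[:,1]-y-.05)<.05)&(abs(p[:,0]-x)<.05)&(p[:,2]<.9),2].max(initial=-1)),2) for x in np.arange(.1,.95,.1)])
```

```text
-0.8 [-0.14, -0.14, -0.14, 0.01, 0.12, -1.0, 0.01, 0.01, 0.01]
-0.7 [-0.14, 0.25, -0.73, 0.01, 0.26, 0.27, 0.16, 0.15, 0.16]
-0.6 [0.27, 0.31, -0.73, 0.01, 0.28, 0.28, 0.16, 0.15, 0.24]
-0.5 [-0.73, -0.73, -0.73, 0.12, 0.13, 0.13, 0.24, 0.28, 0.28]
-0.4 [-0.73, -0.73, -0.73, 0.13, 0.13, 0.12, 0.25, 0.25, 0.25]
-0.3 [-0.72, -0.73, -0.73, 0.12, 0.13, 0.13, 0.13, 0.01, 0.02]
-0.2 [0.0, 0.0, -0.73, 0.01, 0.02, 0.01, 0.03, 0.01, 0.05]
-0.1 [0.0, 0.66, 0.66, 0.02, 0.02, 0.01, 0.01, 0.01, 0.14]
-0.0 [0.24, 0.65, 0.65, 0.01, 0.01, 0.1, 0.13, 0.13, 0.15]
0.1 [0.19, 0.2, -0.73, 0.01, 0.1, 0.1, 0.1, 0.01, 0.16]
0.2 [-0.73, -0.73, -0.73, 0.01, 0.1, 0.1, 0.1, 0.02, 0.14]
0.3 [-0.73, -0.72, -0.73, 0.01, 0.01, 0.01, 0.09, 0.04, 0.19]
```

```bash
cat > plan.py <<'E'
import numpy as np
from scipy.optimize import fsolve
R=lambda a:np.array([[np.cos(a),np.sin(a)],[np.sin(a),-np.cos(a)]])
def run(s,n=20,dth=-0.0718,p0=(.1596,-.6556),y0=13.68):
    p=np.array(p0);a=np.radians(y0);o=[]
    for i in range(n):
        p=p+R(a)@s; a-=dth; o.append(p)
    return np.array(o)
s=fsolve(lambda s:run(s)[-1]-[.5214,.1725],[.05,0]);print(s,np.round(run(np.round(s,4))[::3],3).tolist())
E
python3 plan.py
```

```text
[ 0.04791281 -0.01162484] [[0.203, -0.633], [0.324, -0.547], [0.423, -0.438], [0.496, -0.31], [0.54, -0.169], [0.553, -0.022], [0.535, 0.125]]
```

Request:
step_arm:
  deltas:
    - [0,0,0,0,0,-0.04,-1]
    - [0,0,0,0,0,-0.04,-1]
    - [0,0,0,0,0,-0.04,-1]
    - [0,0,-0.0718,0.0479,-0.0116,0,0.31]
    - [0,0,-0.0718,0.0479,-0.0116,0,0.31]
    - [0,0,-0.0718,0.0479,-0.0116,0,0.31]
    - [0,0,-0.0718,0.0479,-0.0116,0,0.31]
    - [0,0,-0.0718,0.0479,-0.0116,0,0.31]
    - [0,0,-0.0718,0.0479,-0.0116,0,0.31]
    - [0,0,-0.0718,0.0479,-0.0116,0,0.31]
    - [0,0,-0.0718,0.0479,-0.0116,0,0.31]
    - [0,0,-0.0718,0.0479,-0.0116,0,0.31]
    - [0,0,-0.0718,0.0479,-0.0116,0,0.31]
  grip_force: 20

```text
time: 2.02
position: [0.4966, -0.3085, 0.3386]
eef_rot: [-180.0, -0.0, 55.0]
wrist_force: [0.4, -0.8, 0.3]
opening: 0.0325
gripper_force: 0.0
```

Request:
step_arm:
  deltas:
    - [0,0,-0.0718,0.0479,-0.0116,0,0.31]
    - [0,0,-0.0718,0.0479,-0.0116,0,0.31]
    - [0,0,-0.0718,0.0479,-0.0116,0,0.31]
    - [0,0,-0.0718,0.0479,-0.0116,0,0.31]
    - [0,0,-0.0718,0.0479,-0.0116,0,0.31]
    - [0,0,-0.0718,0.0479,-0.0116,0,0.31]
    - [0,0,-0.0718,0.0479,-0.0116,0,0.31]
    - [0,0,-0.0718,0.0479,-0.0116,0,0.31]
    - [0,0,-0.0718,0.0479,-0.0116,0,0.31]
    - [0,0,-0.0718,0.0479,-0.0116,0,0.31]
    - [0,0,0,0,0,0,0.31]
    - [0,0,0,0,0,0,0.31]

```text
time: 3.52
position: [0.5217, 0.1715, 0.3387]
eef_rot: [180.0, 0.0, 96.0]
wrist_force: [0.3, -0.1, -0.0]
opening: 0.0319
gripper_force: 0.0
```

Run:
```python
from h import *
cal=env.calibration("wrist");im,d=env.grab_frame("wrist");cv2.imwrite("pics/w1.png",im)
p,u,v=pts(cal,d,d>0)
c=np.array([.5214,.1725]);a=np.radians(6);ex=np.array([np.cos(a),np.sin(a)]);ey=np.array([-ex[1],ex[0]])
X=(p[:,:2]-c)@ex;Y=(p[:,:2]-c)@ey
m=(p[:,2]>.08)&(p[:,2]<.105)&(abs(Y)<.04)&(abs(X)<.025)
print(m.sum(),np.percentile(X[m],[2,50,98]),np.percentile(p[m,2],[50,98]))
for lo in(-.04,0.01):
    k=m&(Y>lo)&(Y<lo+.03);print(np.median(X[k]) if k.any() else None)
m=(p[:,2]>.08)&(p[:,2]<.105)&(abs(X)<.006);print(Y[m].min(),Y[m].max()) if m.any() else 0
```

```text
466 [-0.00667686 -0.00106061  0.00465056] [0.09156911 0.09366074]
-0.0011159526305042863
-0.001058821405699463
-0.05552102378140362 0.055961698570919136
```

View pics/w1.png

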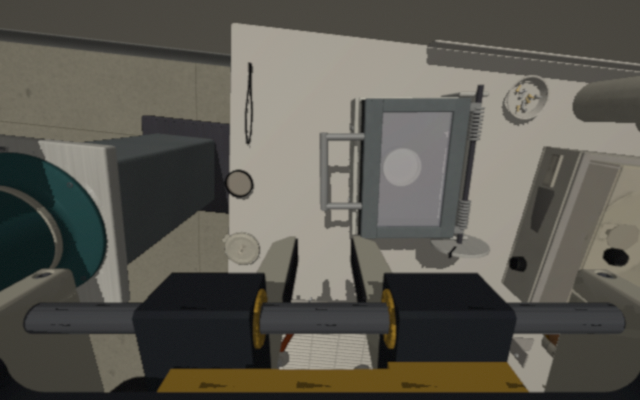

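The wrist view shows the bar at (325,170), and its depth confirms the top-camera fit to 1 mm. Lowering onto the bar.

Request:
step_arm:
  deltas:
    - [0,0,0,0.001,-0.001,0.04,0.31]
    - [0,0,0,0,0,0.04,0.31]
    - [0,0,0,0,0,0.04,0.31]
    - [0,0,0,0,0,0.04,0.31]
    - [0,0,0,0,0,0.04,0.31]
    - [0,0,0,0,0,0.025,0.31]
    - [0,0,0,0,0,0.025,0.31]
    - [0,0,0,0,0,0.02,0.31]
    - [0,0,0,0,0,0,0.31]

```text
time: 4.7
position: [0.5201, 0.1719, 0.0674]
eef_rot: [-179.9, 0.0, 95.9]
wrist_force: [-0.3, 0.3, 0.3]
opening: 0.0318
gripper_force: 0.0
```

Request:
step_arm:
  deltas:
    - [0,0,0,0,0,0,1]
    - [0,0,0,0,0,0,1]
    - [0,0,0,0,0,0,1]
    - [0,0,0,0,0,0,1]
  grip_force: 20

```text
time: 5.2
position: [0.5213, 0.1728, 0.0695]
eef_rot: [179.9, -0.0, 96.0]
wrist_force: [5.6, -0.2, 2.3]
opening: 0.0116
gripper_force: 20.0
```

```bash
python3 -c "
import numpy as np
a=np.arange(17)*.065
print(np.round(np.c_[a[1:],-207*np.diff(np.cos(a)),-207*np.diff(np.sin(a))],1).tolist())
a=np.array([1.04,1.0,.96,.92,.88,.84,.81])
print(np.round(np.c_[a[1:],-207*np.diff(np.cos(a)),-207*np.diff(np.sin(a))],1).tolist())"
```

```text
[[0.1, 0.4, -13.4], [0.1, 1.3, -13.4], [0.2, 2.2, -13.3], [0.3, 3.0, -13.1], [0.3, 3.9, -12.9], [0.4, 4.7, -12.6], [0.5, 5.5, -12.3], [0.5, 6.3, -11.9], [0.6, 7.1, -11.5], [0.6, 7.8, -11.0], [0.7, 8.5, -10.4], [0.8, 9.1, -9.9], [0.8, 9.8, -9.3], [0.9, 10.3, -8.6], [1.0, 10.9, -7.9], [1.0, 11.4, -7.2]]
[[1.0, -7.1, 4.3], [1.0, -6.9, 4.6], [0.9, -6.7, 4.9], [0.9, -6.5, 5.1], [0.8, -6.3, 5.4], [0.8, -4.6, 4.2]]
```

Request:
step_arm:
  deltas:
    - [0,0,0,0,0.0014,-0.0134,1]
    - [0,0,0,0,0.0013,-0.0134,1]
    - [0,0,0,0,0.0022,-0.0133,1]
    - [0,0,0,0,0.003,-0.0131,1]
    - [0,0,0,0,0.0039,-0.0129,1]
    - [0,0,0,0,0.0047,-0.0126,1]
    - [0,0,0,0,0.0055,-0.0123,1]
    - [0,0,0,0,0.0063,-0.0119,1]
    - [0,0,0,0,0,0,1]
    - [0,0,0,0,0,0,1]

```text
time: 6.45
position: [0.5473, 0.1756, 0.1729]
eef_rot: [-179.8, -0.0, 96.0]
wrist_force: [-20.6, -2.1, 10.0]
opening: 0.0116
gripper_force: 20.0
```

Request:
step_arm:
  deltas:
    - [0,0,0,0,-0.001,-0.001,1]
    - [0,0,0,0,0,0,1]

```text
time: 6.7
position: [0.5474, 0.1757, 0.1734]
eef_rot: [-180.0, -0.0, 96.0]
wrist_force: [-7.4, 0.5, 4.1]
opening: 0.0113
gripper_force: 20.0
```

Request:
step_arm:
  deltas:
    - [0,0,0,0,0.0065,-0.0117,1]
    - [0,0,0,0,0.0076,-0.0112,1]
    - [0,0,0,0,0.0083,-0.0106,1]
    - [0,0,0,0,0.0091,-0.0099,1]
    - [0,0,0,0,0,0,1]

```text
time: 7.32
position: [0.5797, 0.179, 0.2182]
eef_rot: [179.9, -0.0, 96.0]
wrist_force: [-8.8, 0.5, 7.3]
opening: 0.0114
gripper_force: 20.0
```

Request:
step_arm:
  deltas:
    - [0,0,0,0,0.0092,-0.0098,1]
    - [0,0,0,0,0.01,-0.009,1]
    - [0,0,0,0,0.0107,-0.0082,1]
    - [0,0,0,0,0.0113,-0.0073,1]
    - [0,0,0,0,0,0,1]
    - [0,0,0,0,0,0,1]

```text
time: 8.07
position: [0.6205, 0.1832, 0.2509]
eef_rot: [180.0, -0.0, 96.0]
wrist_force: [-4.8, 1.2, 6.8]
opening: 0.0111
gripper_force: 20.0
```

```bash
cat > ang.py <<'E'
from h import *
import sys
im,d=env.grab_frame("side");cv2.imwrite(f"pics/s{sys.argv[1]}.png",im[100:320,230:500].repeat(2,0).repeat(2,1))
m=env.masks_of("side","hood")[0];p,_,_=pts(env.calibration("side"),d,m["mask"])
hx=np.array([.5208+.207*np.cos(.1052),.1725+.207*np.sin(.1052)])
X=-((p[:,:2]-hx)@[np.cos(.1052),np.sin(.1052)]);Z=p[:,2]-.088
k=(np.hypot(X,Z)>.06)&(np.hypot(X,Z)<.215)&(Z>.03)
X,Z=X[k],Z[k]
vx,vz,x0,z0=cv2.fitLine(np.c_[X,Z].astype(np.float32),cv2.DIST_HUBER,0,.001,.001).ravel()
print(m["confidence"],k.sum(),"plane angle",np.arctan2(abs(vz),abs(vx)),"median polar",np.median(np.arctan2(Z,X)))
s=env.read_state();g=s["position"]+[0,0,.019]
print("grip polar",np.arctan2(g[2]-.088,-(g[:2]-hx)@[np.cos(.1052),np.sin(.1052)]),s["wrist_force"],s["time"])
E
python3 ang.py 1
```

```text
0.88 6774 plane angle 1.0644201 median polar 1.0622167633049202
grip polar 1.0394601177805025 [-4.41989192  1.32852578  6.5184292 ] 8.175
```

View pics/s1.png

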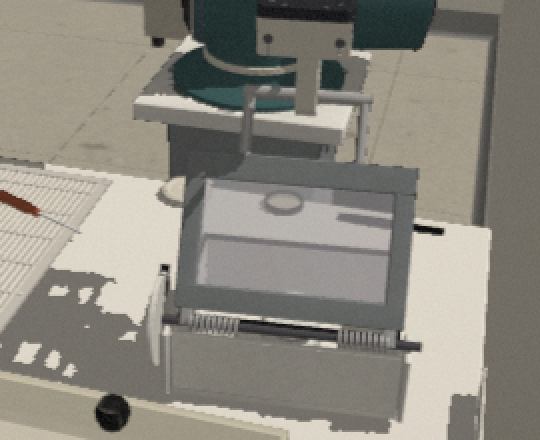

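The bar is between the fingers at crop (300,95), and the hood stands at about 1.05 rad. I'll nudge it to about ten degrees past balance, hold there, then come down.

Request:
step_arm:
  deltas:
    - [0,0,0,0,0.0045,-0.003,1]
    - [0,0,0,0,0,0,1]
    - [0,0,0,0,0,0,1]
    - [0,0,0,0,0,0,1]

```text
time: 8.68
position: [0.6245, 0.1836, 0.2532]
eef_rot: [-180.0, -0.0, 96.0]
wrist_force: [-2.9, 1.8, 3.9]
opening: 0.0113
gripper_force: 20.0
```

Request:
step_arm:
  deltas:
    - [0,0,0,0,-0.0062,0.0036,1]
    - [0,0,0,0,-0.0071,0.0043,1]
    - [0,0,0,0,-0.0069,0.0046,1]
    - [0,0,0,0,-0.0067,0.0049,1]
    - [0,0,0,0,-0.0065,0.0051,1]
    - [0,0,0,0,-0.0063,0.0054,1]
    - [0,0,0,0,0,0,1]
    - [0,0,0,0,0,0,1]
    - [0,0,0,0,0,0,1]

```text
time: 9.8
position: [0.585, 0.1793, 0.2249]
eef_rot: [-180.0, 0.0, 96.0]
wrist_force: [4.0, 3.2, -6.2]
opening: 0.0114
gripper_force: 20.0
```

```bash
python3 ang.py 2; python3 -c "
from h import *
print(env.read_state())"
```

```text
0.72 6293 plane angle 0.8378632 median polar 0.8445539703354337
grip polar 0.8307438672497587 [ 3.56964955  2.16696832 -6.48829657] 9.9
{'time': 9.9, 'joint_pos': array([ 1.46551901e+01, -1.27660022e+00,  9.02181933e+01, -8.45905986e-03,
        9.10680353e+01,  8.70250373e+00]), 'qd': array([-0.01097092,  0.12534152, -0.00730443,  0.07461631, -0.05571868,
        0.03991941]), 'tau': array([-7.96629600e-01, -6.43715858e+01, -6.38168478e+01, -3.48186437e-01,
        1.57296829e+00,  2.21117347e-02]), 'position': array([0.58507352, 0.17931358, 0.22490075]), 'eef_rot': array([-1.79991762e+02,  9.81705000e-03,  9.59525301e+01]), 'wrist_force': array([ 3.56964955,  2.16696832, -6.48829657]), 'moment': array([ 0.41656421, -0.88597023,  0.02399068]), 'gripper_force': 20.001308619976044, 'opening': 0.010975749890656226}
```

View pics/s2.png

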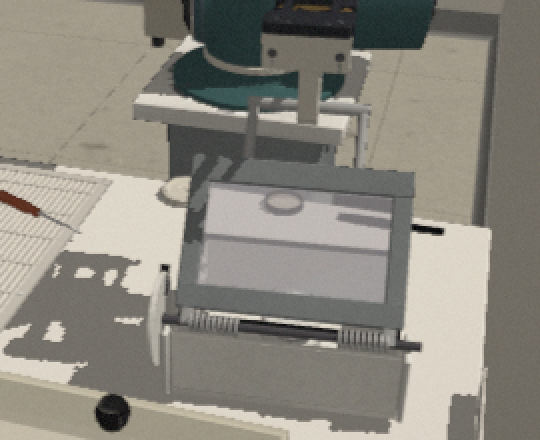

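The hood is held at about 0.835 rad with the bar still gripped at crop (310,105). I'll take it slightly lower, to five degrees under balance.

Request:
step_arm:
  deltas:
    - [0,0,0,0,-0.0017,0.0019,1]
    - [0,0,0,0,-0.0017,0.0019,1]
    - [0,0,0,0,0,0,1]
    - [0,0,0,0,0,0,1]
    - [0,0,0,0,0,0,1]
    - [0,0,0,0,0,0,1]
    - [0,0,0,0,0,0,1]
    - [0,0,0,0,0,0,1]

```text
time: 10.9
position: [0.5817, 0.179, 0.2215]
eef_rot: [180.0, 0.0, 96.0]
wrist_force: [4.8, 1.2, -4.1]
opening: 0.0111
gripper_force: 20.0
```

```bash
python3 ang.py 3
```

```text
0.66 6243 plane angle 0.8234512 median polar 0.8218416896486302
grip polar 0.8078761479404318 [ 5.00820053  0.21772095 -4.20095396] 11.0
```

Three estimates put the hood at 0.81–0.82 rad, and it is still and firmly held. Handing in.

```bash
python3 -c "
from h import *
print(env.finish_job())"
```

```text
the job is handed in; nothing more can be done
None
```

I raised the hood to about 1.07 rad, roughly ten degrees past its balance point, brought it back under control, and handed in the job with the fingers still holding it at about 0.81–0.82 rad, roughly five degrees under balance. I did not measure the bystanders again at the end, and the hand-in returned no verdict.

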